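# Bring a ratchet-propped notebook board down to its second notch

### The arm

A 6-joint arm with a two-finger parallel gripper is mounted at the origin on a cart in front of the work surface, level with it; the furniture and walls round the work are solid. World frame = base frame: x ahead of the robot, y to its left, z up, the work surface at z = 0. Lengths are in m, angles in degrees, forces in N, time in s.
With the tool pointing down it reaches from about 0.4 to 0.825 m from the base axis. Payload 7 kg.
Tool frame: the origin (TCP) lies midway between the tips of the shut fingers; the grasp point (between the pads) lies 19 mm behind it; z points along the fingers, y is the direction in which the jaws open and shut (so a half turn about z gives the same grasp; the last joint's range is limited). The gripper opens to 88 mm and grips with 3 to 60 N. Pads are 19 mm wide; open, the fingers measure 130 mm over their backs; the gripper's body (78 mm by 193 mm) begins 47 mm behind the grasp point.
Start: joints at [-58.321, 20.546, 0.682, 0, -70.136, -16.507], TCP at [0.177, -0.651, 0.227] pointing down, gripper open.
Joint ranges: [-176.03, 176.03], [-82.01, 121.73], [-58.28, 71.71], [-173.87, 95.51], [-174.79, -0.11], [-173.66, 173.66]. Speed limits (degrees/s): [136.94, 136.94, 172.46, 180, 180, 180].

### API

Orientations are given as [roll, pitch, yaw] about the fixed x, y, z axes, in that order (R = Rz(yaw) Ry(pitch) Rx(roll)).
In Python, from plant import sensors, viewer, r gives the robot as it stands. The module is installed in compiled form; this text tells all that it offers.
- The arm moves only by the shell command python3 -m handwheel 'ROWS' [OPENING] [FORCE]. ROWS is JSON, one flat list of numbers, 6 for each row, row after row: the shift along the world's x, y, z in cm, then the turn, a rotation vector about the world's x, y, z in rad. In form: [tx, ty, tz, wx, wy, wz, tx, ty, tz, wx, wy, wz, ...]. A call has 1 to 8 rows; each row is the pose to reach, as a shift and turn from the pose measured when the call began; what a row does not reach only later rows make up. A row lasts 1/10 s, in which the tool goes at most 50 mm and 8.59 degrees, less where a joint would pass 70% of its speed; a pose out of reach is approached as far as the arm can. A call with a gripper value outside its range is refused whole. OPENING is the closure in counts, from 0 (fully open) to 255 (shut), set as the call begins (- or left out, the last holds). The fingers move at their own pace and stop on an object; FORCE is the grip in N (left out, the last holds). Time passes only in rows, so rows that repeat a pose let the fingers close. It gives the time, the measured TCP pose, the force and the opening at its end, in the units of the state.
- sensors.get_state(): the state, without advancing time (a new reading comes with each control period).
- viewer.capture(name): name is "scene" or "side" or "wrist"; returns a dict with "img" (420x560x3 uint8, red, green, blue), "camera_matrix" (3x3 intrinsics, pixels), "k1" (the pictures are not rectified: a ray, as slopes to the right and down, at radius r is drawn at 1 + k1 r^2 times it, then the intrinsics apply), "camera_from_world" (4x4, takes a point from world to camera coordinates); the wrist camera has in their place "mount" (4x4, takes a point from camera to tool coordinates, whose origin is the TCP and whose axes are the flange's). Camera axes: x right, y down, z forward; pixel columns grow to the right and rows downward; lengths in m; the calibration is good to about 2 mm. A picture is of the moment at which its call begins: read the wrist's pose just before it. There is no depth.
- r.close_job(): hands the job in, once; it reports no verdict.
The state is a dict: "time_s": time; "joints": joint angles; "qd": joint speeds; "joint_torque": joint torques, N m; "tcp_pos": TCP position; "eef_rot": TCP orientation; "contact_force": force on the tool from outside, world axes, zero at the start; "moment": the same for the moment, N m; "gripper_width": finger opening in m.
Only numpy, scipy, OpenCV 4.12 (cv2) and the standard library are available. Lean on these libraries where they do the work, as an engineer would, in place of code of your own. Each camera call takes 0.05 s, during which the arm holds its last target.

### The job

The hinged notebook board is propped too steep to write on: bring it down to the second notch from flat (about 20 degrees) and leave it propped there. Its ratchet only lets it up, so take it by the bar at its free edge, lift it on up against the spring buffer at the top until you feel the firm end stop, by which the pawl has tripped out, then lower it all the way flat, which sets the pawl again, and raise it to the second notch. Lower it by hand without letting it fall, do not force it against the stop or a notch, and leave the marker, the tape roll and the caliper beside it alone.

Things in the scene. Friction and masses are not known exactly. Their poses are not given: they have to be found in the camera images.
- board (a joint): Board angle, rad: 0 = flat on its rest posts, grows as the free edge rises. Four notches hold it at 0.17, 0.35, 0.52 and 0.70 (10, 20, 30, 40 deg). It lifts freely from each; let down, it settles back on the highest notch it has passed by 3 deg or more. It starts at rest on the third or fourth. Damped hinge.
- buffer_point (a point): Hidden spring buffer inside the frame, 25 mm above the bench. The board meets it between 0.83 and 1.11 rad, differently on every stand. From there the lifting force at the bar rises by 2 N at once, then to 8 N over about 5 deg, where the pawl trips out unseen; the solid stop follows about 2 deg later, at 12 N. Not tripped, the board catches on a notch when lowered.
- flat_rest (a point): Top of the rear left rest post's rubber pad, 83 mm above the bench, on which the flat board lies. A tripped pawl lets the board down past all notches; it is set again in the last 1.5 deg above flat (below 0.026 rad), so lower right onto the pads, lightly.
- bar (a point): Centre of the round steel lifting bar on the free edge: diameter 10 mm, 98 mm free length, parallel to the hinge axis, 39 mm clear of the board's edge. 262 mm from the hinge axis; its elevation seen from the hinge is the board angle + 0.046 rad. Pinch it from above, fingers closing square to it; it turns between the pads as the board swings. Lifting the board takes 2 to 5 N.
- hinge (a point): Middle of the hinge axis (the stand's y axis), 78 mm above the bench, at the board edge nearest the robot. The board is a grey plate 224 mm deep, 176 mm wide, with an aluminium lip along this edge and a green notebook clipped on it; together 0.7 to 1.1 kg.
- stand: Grey steel frame, 232 mm deep, 158 mm wide, screwed down. Origin on the bench right below the middle of the hinge axis; x points level from the hinge towards the free edge of the flat board (away from the robot), y along the hinge axis, z up. Pawl, toothed sector and trip cam sit inside it under the board, out of reach.
- marker: Loose felt marker with a red cap, 128 mm long, 16 mm thick, lying to the left of the stand. Leave it alone.
- caliper: Loose digital caliper, 220 mm long, 60 mm wide, 15 mm high, lying to the left of the marker. Leave it alone.
- tape: Loose black roll of tape, 58 mm in diameter, 18 mm high, lying to the right of the stand. Leave it alone.

How it is judged:
By the outcome, as a careful person would: the job done as asked, in the order asked, and still so for the second after the job is handed in, with the robot touching nothing.
It also fails if it takes over 72 s, if anything falls off the work surface, if the arm or the gripper's body presses on something with over 40 N, if the wrist force passes 120 N, or if a joint passes its speed limit or range.

## Working session

There is one attempt and no reset: what is moved stays moved. The work goes in short steps, Python scripts to look and compute and a shell command to move; the robot and the scene stay as the last step left them, time stands still between calls to the robot, and variables do not carry over. Pictures are saved under pics/ and viewed, and the job is handed in when it is done.

```bash
mkdir -p pics
python3 - <<'E'
from plant import sensors, viewer, r
import cv2, numpy as np, json
print(sensors.get_state())
for n in ("scene","side","wrist"):
    d=viewer.capture(n); cv2.imwrite(f"pics/{n}0.png",d["img"][:,:,::-1])
    print(n,{k:np.round(v,4).tolist() for k,v in d.items() if k!="img"})
print(sensors.get_state()["time_s"])
E
```

```text
{'time_s': 0.0, 'joints': array([-5.83210757e+01,  2.05908264e+01,  6.31312033e-01, -2.05859701e-02,
       -7.01367051e+01, -1.65065574e+01]), 'qd': array([-0.00095255, -0.06108621,  0.0117156 ,  0.03218175, -0.03550096,
        0.12565315]), 'joint_torque': array([-3.91808380e-04, -5.82709050e+01,  2.93055421e+01,  6.99737817e+00,
        6.98700955e-03, -1.62398596e-04]), 'tcp_pos': array([ 0.17649192, -0.65097972,  0.22560941]), 'eef_rot': array([ 1.79902247e+02, -8.78666417e-03, -1.64834636e+02]), 'contact_force': array([ 0.18354538, -0.70708273, -0.77122474]), 'moment': array([ 0.00618816, -0.02629548, -0.00674371]), 'gripper_width': 0.08758969045102219}
scene {'camera_matrix': [[511.3111, 0.0, 281.1159], [0.0, 511.3111, 209.156], [0.0, 0.0, 1.0]], 'k1': -0.0569, 'camera_from_world': [[-0.5586, -0.8293, 0.0153, 0.3526], [-0.4015, 0.2541, -0.8799, 0.289], [0.7258, -0.4976, -0.4749, 0.8312], [0.0, 0.0, 0.0, 1.0]]}
side {'camera_matrix': [[380.7874, 0.0, 272.6011], [0.0, 380.7874, 211.5651], [0.0, 0.0, 1.0]], 'k1': -0.0686, 'camera_from_world': [[-0.827, 0.5622, 0.0061, 0.4059], [0.4252, 0.6324, -0.6475, -0.2099], [-0.3679, -0.5328, -0.762, 1.2522], [0.0, 0.0, 0.0, 1.0]]}
wrist {'camera_matrix': [[345.2024, 0.0, 280.1773], [0.0, 345.2024, 206.4052], [0.0, 0.0, 1.0]], 'k1': -0.065, 'mount': [[0.0004, -0.9535, -0.3014, 0.0817], [1.0, -0.0002, 0.0018, -0.0003], [-0.0018, -0.3014, 0.9535, -0.1584], [0.0, 0.0, 0.0, 1.0]]}
0.15
```

View pics/scene0.png

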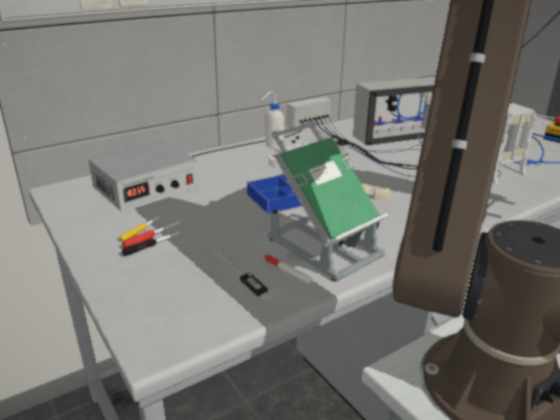

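View pics/side0.png

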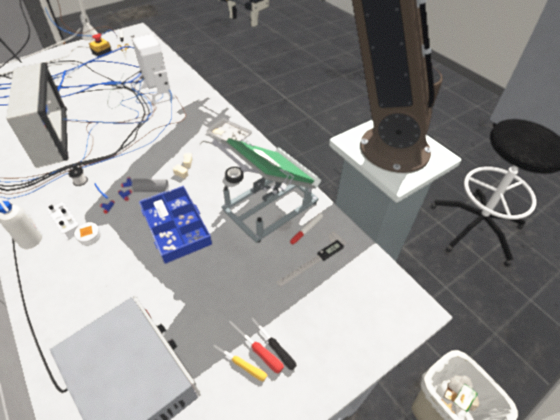

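View pics/wrist0.png

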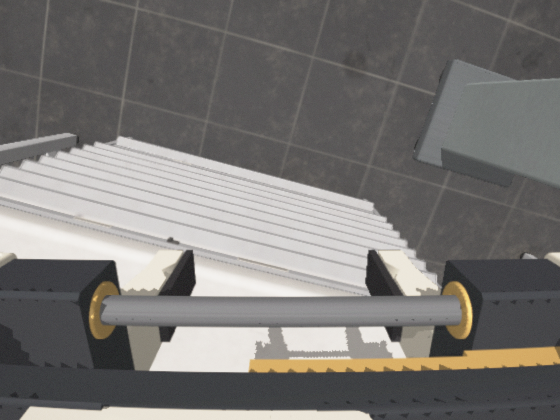

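Run:
```python
import cv2
a=cv2.imread("pics/scene0.png")[125:305,225:415]; cv2.imwrite("pics/scene0z.png",cv2.resize(a,None,fx=3.3,fy=3.3,interpolation=cv2.INTER_CUBIC)[:600])
a=cv2.imread("pics/side0.png")[105:265,190:350]; cv2.imwrite("pics/side0z.png",cv2.resize(a,None,fx=3.7,fy=3.7,interpolation=cv2.INTER_CUBIC))
```

```text
(no output)
```

View pics/scene0z.png

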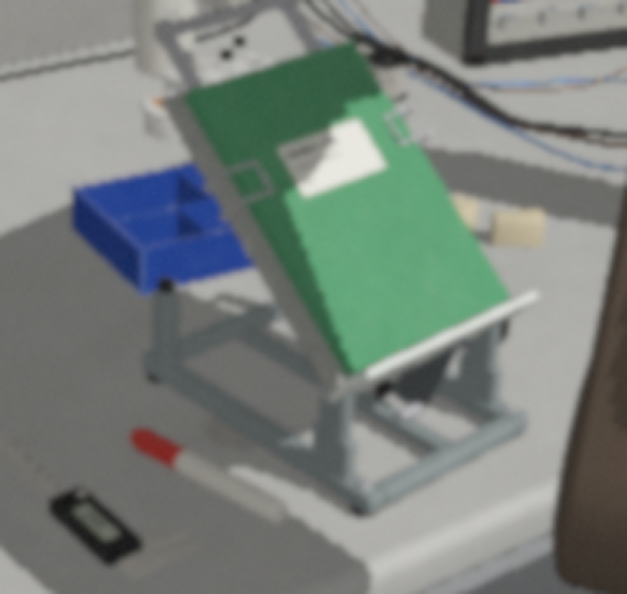

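View pics/side0z.png

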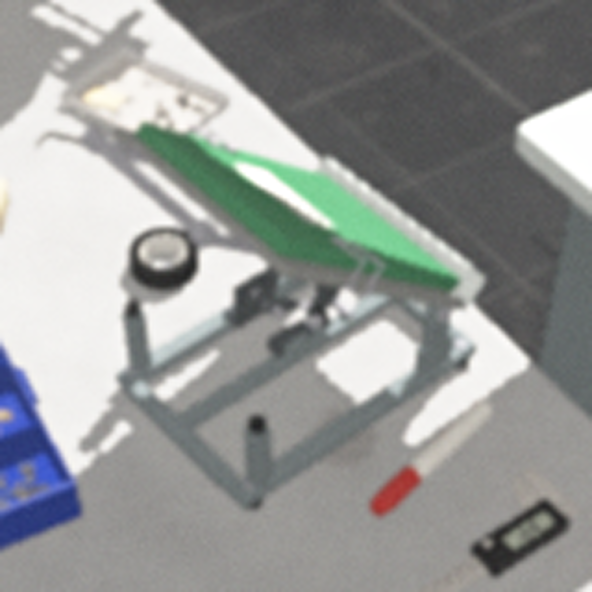

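```bash
cat > h.py <<'E'
import numpy as np, cv2
from plant import sensors, viewer
from scipy.spatial.transform import Rotation as R
def cap(n,name=None):
    s=sensors.get_state(); d=viewer.capture(n)
    if n=="wrist":
        T=np.eye(4);T[:3,:3]=R.from_euler('xyz',s['eef_rot'],degrees=True).as_matrix();T[:3,3]=s['tcp_pos']
        d['camera_from_world']=np.linalg.inv(T@d['mount'])
    if name: cv2.imwrite("pics/%s.png"%name,d["img"][:,:,::-1])
    np.savez("cam_%s.npz"%n,K=d['camera_matrix'],k=d['k1'],T=d['camera_from_world'])
    return d
def cam(n): z=np.load("cam_%s.npz"%n); return z['K'],float(z['k']),z['T']
def ray(n,u,v):
    K,k,T=cam(n); p=cv2.undistortPoints(np.array([[[u,v]]],float),K,np.array([k,0,0,0,0.]))[0,0]
    d=T[:3,:3].T@np.array([p[0],p[1],1]); return -T[:3,:3].T@T[:3,3], d/np.linalg.norm(d)
def plane(n,u,v,z):
    c,d=ray(n,u,v); return c+d*(z-c[2])/d[2]
def tri(n1,p1,n2,p2):
    c1,d1=ray(n1,*p1);c2,d2=ray(n2,*p2)
    s=np.linalg.lstsq(np.c_[d1,-d2],c2-c1,rcond=None)[0]
    a=c1+s[0]*d1;b=c2+s[1]*d2; return (a+b)/2,np.linalg.norm(a-b)
def proj(n,P):
    K,k,T=cam(n); P=np.atleast_2d(P)
    return cv2.projectPoints(P.astype(float),cv2.Rodrigues(T[:3,:3])[0],T[:3,3],K,np.array([k,0,0,0,0.]))[0][:,0]
E
python3 - <<'E'
from h import *
np.set_printoptions(precision=4,suppress=True)
cap("scene");cap("side")
sz=lambda u,v:(225+u/3.3-.5,125+v/3.3-.5); dz=lambda u,v:(190+u/3.7-.5,105+v/3.7-.5)
print("cams",ray("scene",1,1)[0],ray("side",1,1)[0])
print("pad scene",plane("scene",*sz(165,284),.083))
print("pads side",plane("side",*dz(133,310),.083),plane("side",*dz(257,424),.083), "tri",tri("scene",sz(165,284),"side",dz(257,424)))
print("lip L",tri("scene",sz(345,388),"side",dz(478,285)),"R",tri("scene",sz(537,295),"side",dz(328,162)))
print("front feet L scene",plane("scene",*sz(360,505),0),"R",plane("scene",*sz(522,428),0.0),"rear L",plane("scene",*sz(153,375),0),"side",plane("side",*dz(253,503),0),plane("side",*dz(127,388),0),plane("side",*dz(465,358),0))
E
```

```text
cams [-0.2903  0.6326  0.6436] [0.8856 0.5718 0.8158]
pad scene [0.5691 0.0618 0.083 ]
pads side [ 0.5903 -0.078   0.083 ] [0.5737 0.0608 0.083 ] tri (array([0.5727, 0.0593, 0.0807]), np.float64(0.0001960752047141409))
lip L (array([0.3788, 0.0532, 0.0969]), np.float64(0.003993690433578586)) R (array([ 0.3924, -0.1183,  0.1018]), np.float64(0.0036583170633997116))
front feet L scene [0.3789 0.0351 0.    ] R [ 0.388  -0.1174  0.    ] rear L [0.5853 0.0607 0.    ] side [0.5803 0.0624 0.    ] [ 0.6015 -0.0823 -0.    ] [ 0.3679  0.0376 -0.    ]
```

Run:
```python
from h import *
np.set_printoptions(precision=4,suppress=True)
yaw=np.radians(6.6);H=np.array([.385,-.032,.078]);ex=np.array([np.cos(yaw),np.sin(yaw),0]);ey=np.array([-ex[1],ex[0],0])
ims={n:cap(n)["img"][:,:,::-1].copy() for n in("scene","side")}
for n in ims:
  im=ims[n]; x0,y0=(255,110) if n=="scene" else (195,100); S=7
  z=cv2.resize(im[y0:y0+80,x0:x0+105],None,fx=S,fy=S,interpolation=cv2.INTER_CUBIC)
  for a,c in((.52,(0,0,255)),(.70,(255,0,0))):
    B=H+.262*(np.cos(a+.046)*ex+np.sin(a+.046)*np.array([0,0,1]))
    p=(proj(n,[B+.049*ey,B-.049*ey])-[x0,y0]+.5)*S
    print(n,a,B,p.tolist())
    cv2.line(z,tuple(map(int,p[0])),tuple(map(int,p[1])),c,1); cv2.circle(z,tuple(map(int,p[0])),4,c,1)
  cv2.imwrite(f"pics/{n}1z.png",z)
```

```text
scene 0.52 [ 0.6047 -0.0066  0.2185] [[143.94518961012557, 280.70904480628946], [368.1308576843601, 213.24982504623614]]
scene 0.7 [ 0.5761 -0.0099  0.2558] [[204.86081795630315, 195.0387554504648], [433.03411669828677, 129.7765185177706]]
side 0.52 [ 0.6047 -0.0066  0.2185] [[342.90209642587126, 563.0145096679668], [163.0386907310796, 405.8291237962361]]
side 0.7 [ 0.5761 -0.0099  0.2558] [[409.7625042711318, 435.1823549628094], [222.9381289932093, 282.45919976785575]]
```

View pics/scene1z.png

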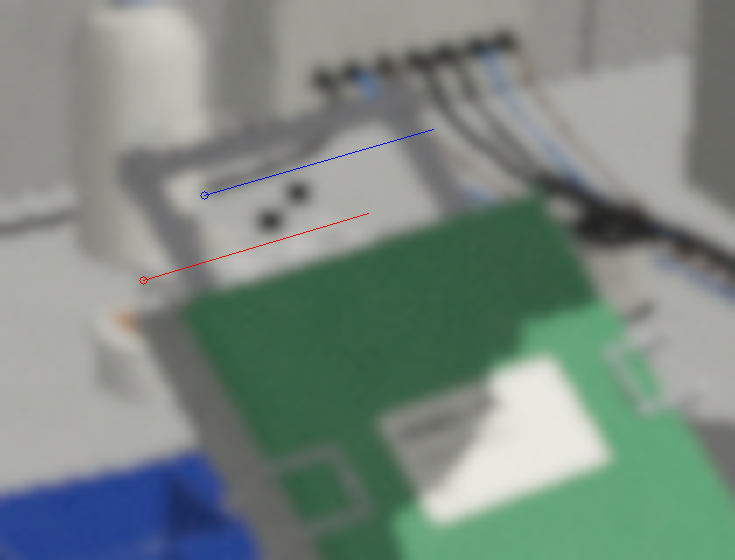

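View pics/side1z.png

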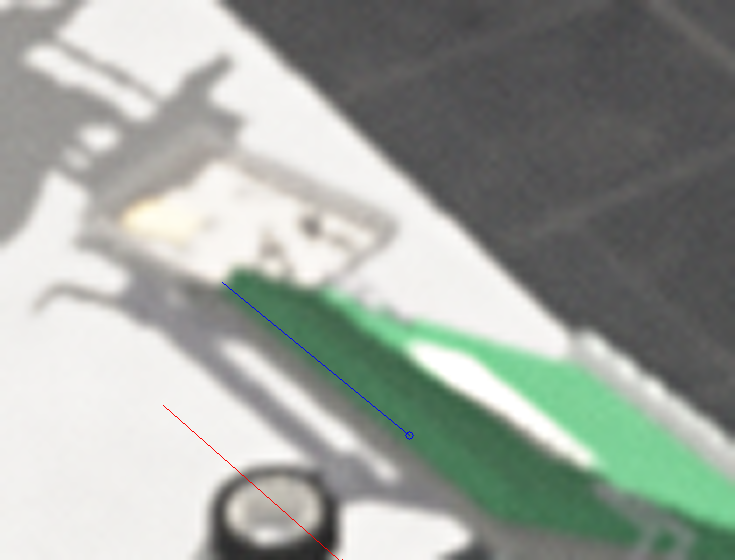

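Run:
```python
from h import *
im=cap("side")["img"][:,:,::-1]
z=cv2.resize(im[125:185,200:280],None,fx=9.9,fy=9.9,interpolation=cv2.INTER_LANCZOS4)
cv2.imwrite("pics/side2z.png",z)
```

```text
(no output)
```

View pics/side2z.png

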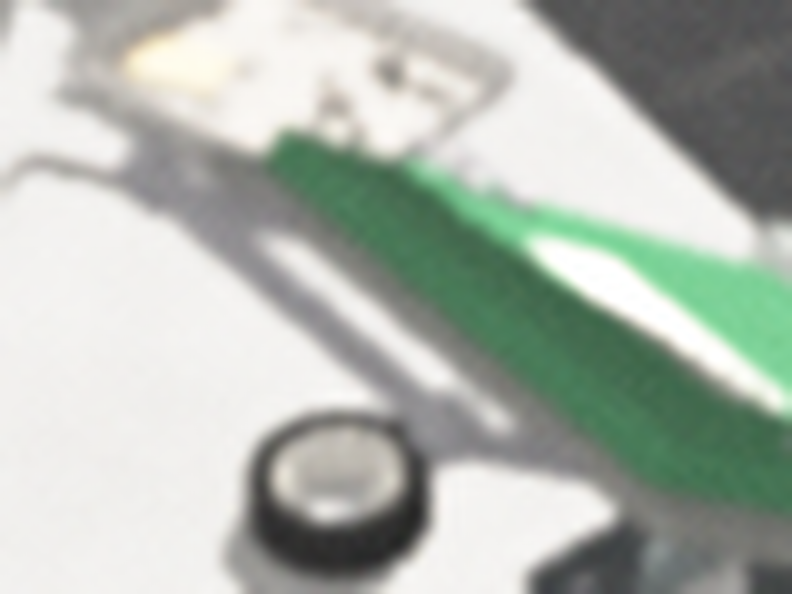

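Run:
```python
from h import *
np.set_printoptions(precision=4,suppress=True)
s=lambda u,v:(255+u/7-.5,110+v/7-.5); d=lambda u,v:(200+u/9.9-.5,125+v/9.9-.5)
L,e1=tri("scene",s(135,163),"side",d(430,425));Rr,e2=tri("scene",s(410,98),"side",d(160,185))
print(L,e1,Rr,e2,L-Rr,np.linalg.norm(L-Rr),(L+Rr)/2)
y=(L-Rr);print(np.degrees(np.arctan2(-y[0],y[1])))
```

```text
[0.5998 0.0452 0.2587] 0.0005358595339709317 [ 0.6065 -0.0658  0.2558] 0.005393549519979311 [-0.0067  0.111   0.0028] 0.1112753948108712 [ 0.6032 -0.0103  0.2572]
3.452715423310348
```

```bash
python3 -m handwheel '[1,2,4,0,0,0.08, 3,5,8,0,0,0.17, 5,8,12,0,0,0.26, 8,12,15,0,0,0.35, 11,16,17,0,0,0.44, 14,20,18,0,0,0.53, 17,25,18,0,0,0.62, 20,30,18,0,0,0.7]'
```

```text
time_s: 1.2
tcp_pos: [0.3587, -0.3805, 0.4066]
eef_rot: [-179.9, 0.0, -124.5]
contact_force: [1.7, -0.4, 0.1]
gripper_width: 0.0874
```

```bash
python3 -m handwheel '[3,4,0,0,0,0.1, 6,8.5,0,0,0,0.2, 9,13,0,0,0,0.3, 12,17.5,0,0,0,0.4, 15,22.5,0,0,0,0.5, 18,27.5,0,0,0,0.6, 21.5,32.5,0,0,0,0.707, 24.4,37,0,0,0,0.707]' 0
python3 -m handwheel '[0,0,0,0,0,0,0,0,0,0,0,0]'
python3 -c "
from h import *
for n in('wrist','side','scene'): cap(n,n+'3')
print(sensors.get_state())"
```

```text
time_s: 2.0
tcp_pos: [0.5786, -0.0462, 0.4071]
eef_rot: [-179.9, 0.0, -83.8]
contact_force: [0.6, -1.3, 0.5]
gripper_width: 0.0875
time_s: 2.2
tcp_pos: [0.5791, -0.0449, 0.4064]
eef_rot: [-179.9, 0.0, -83.7]
contact_force: [0.4, -1.1, -0.3]
gripper_width: 0.0879
{'time_s': 2.35, 'joints': array([ 1.46688794e+01,  7.91025235e+00,  6.77072819e+00,  1.54653896e-02,
       -8.86864674e+01, -8.50398128e+00]), 'qd': array([-0.51672413, -0.50564124, -0.02008127, -0.00135239,  0.10839597,
       -0.03921117]), 'joint_torque': array([ 6.41508233e-01, -4.16305482e+01,  3.11292636e+01,  7.38264486e+00,
        5.56077110e-02,  2.17888206e-03]), 'tcp_pos': array([ 0.57820264, -0.04701471,  0.40746853]), 'eef_rot': array([-1.79825618e+02,  1.04396599e-02, -8.38347550e+01]), 'contact_force': array([-0.15295063, -0.01664708,  0.08719068]), 'moment': array([-0.02595144,  0.09249226,  0.0088793 ]), 'gripper_width': 0.08770979122498161}
```

View pics/wrist3.png

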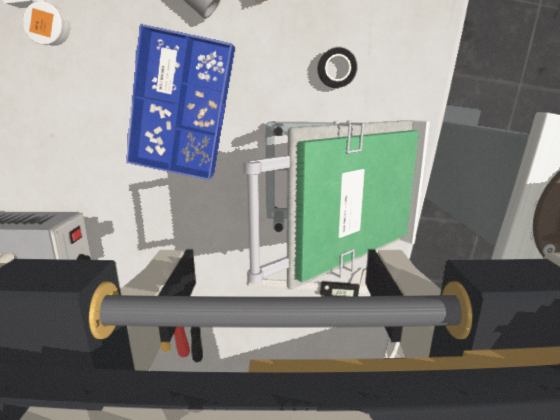

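View pics/scene3.png

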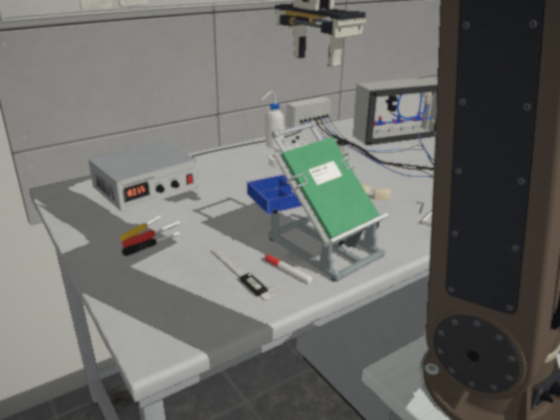

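Run:
```python
from h import *
np.set_printoptions(precision=4,suppress=True)
import cv2
for n,b in(("wrist",(235,110,445,300)),("scene",(265,115,345,170)),):
  im=cv2.imread(f"pics/{n}3.png"); x0,y0,x1,y1=b; S=3 if n=="wrist" else 9
  z=cv2.resize(im[y0:y1,x0:x1],None,fx=S,fy=S,interpolation=cv2.INTER_CUBIC); cv2.imwrite(f"pics/{n}3z.png",z[:600,:800])
```

```text
(no output)
```

View pics/wrist3z.png

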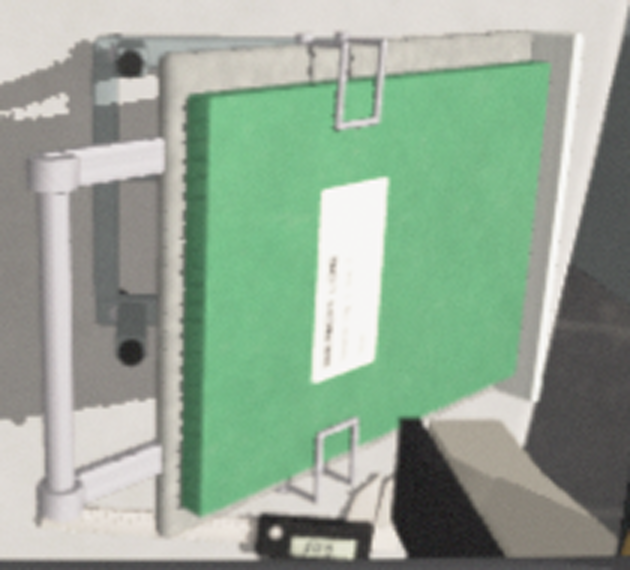

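View pics/scene3z.png

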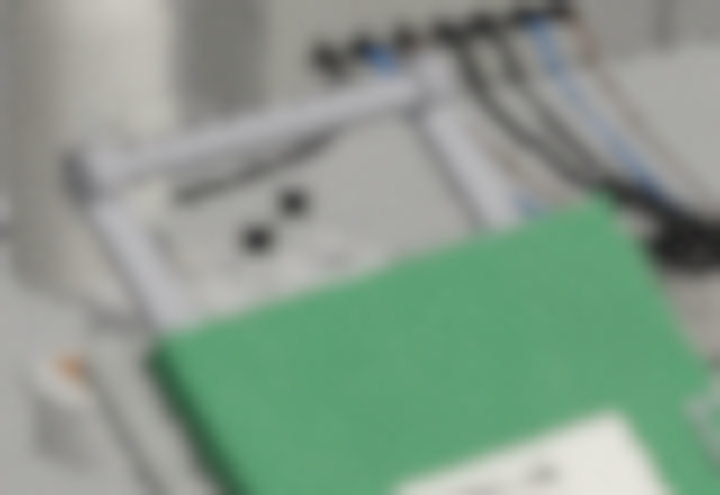

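Run:
```python
from h import *
np.set_printoptions(precision=4,suppress=True)
w=lambda u,v:(235+u/3-.33,110+v/3-.33); s=lambda u,v:(265+u/9-.45,115+v/9-.45)
for nm,a,b in(("collars",[(62,500),(53,172)],[(90,170),(432,82)]),("free",[(62,487),(55,190)],[(115,163),(410,88)])):
  L,e=tri("wrist",w(*a[0]),"scene",s(*b[0]));Q,f=tri("wrist",w(*a[1]),"scene",s(*b[1]))
  y=L-Q;print(nm,L,e,Q,f,np.linalg.norm(y),"mid",(L+Q)/2,"yaw",np.degrees(np.arctan2(-y[0],y[1])))
for z in(.25,.257,.264):
  L=plane("wrist",*w(62,487),z);Q=plane("wrist",*w(55,190),z);print(z,L,Q,np.linalg.norm(L-Q),"mid",(L+Q)/2,np.degrees(np.arctan2(-(L-Q)[0],(L-Q)[1])))
A=plane("wrist",*w(131,352),.083);B=plane("wrist",*w(131,63),.083);print("pads",A,B,np.degrees(np.arctan2(-(A-B)[0],(A-B)[1])))
```

```text
collars [0.5946 0.0463 0.2585] 0.0010245881432391745 [ 0.6061 -0.0647  0.2583] 0.002045717304629469 0.11157664004481872 mid [ 0.6003 -0.0092  0.2584] yaw 5.9145542740357575
free [0.5944 0.0401 0.2596] 0.0007420316518501138 [ 0.6056 -0.0584  0.2577] 0.0002219476316868473 0.09916253421474583 mid [ 0.6    -0.0092  0.2587] yaw 6.491118644437364
0.25 [0.5948 0.0457 0.25  ] [ 0.6061 -0.0566  0.25  ] 0.10291132872573233 mid [ 0.6005 -0.0055  0.25  ] 6.295323203684006
0.257 [0.5947 0.0418 0.257 ] [ 0.6057 -0.0582  0.257 ] 0.10062302428875282 mid [ 0.6002 -0.0082  0.257 ] 6.295323203684028
0.264 [0.5946 0.038  0.264 ] [ 0.6053 -0.0597  0.264 ] 0.09833471985177325 mid [ 0.5999 -0.0109  0.264 ] 6.295323203684053
pads [0.5708 0.0582 0.083 ] [ 0.5862 -0.0824  0.083 ] 6.2739484957261
```

```bash
python3 -m handwheel '[1,1.8,0,0,0,0, 2,3.5,0,0,0,0, 2.2,3.8,-1,0,0,0, 2.2,3.8,-3,0,0,0, 2.2,3.8,-6,0,0,0, 2.2,3.8,-9,0,0,0, 2.2,3.8,-10,0,0,0, 2.2,3.8,-10,0,0,0]' 125
python3 -c "
from h import *
for n in('wrist','scene'): cap(n,n+'4')
print(sensors.get_state()['tcp_pos'],sensors.get_state()['time_s'])"
```

```text
time_s: 3.15
tcp_pos: [0.5996, -0.0091, 0.3059]
eef_rot: [180.0, -0.0, -83.8]
contact_force: [0.3, 0.2, 0.8]
gripper_width: 0.0448
[ 0.60086457 -0.00909384  0.30872607] 3.25
```

View pics/wrist4.png

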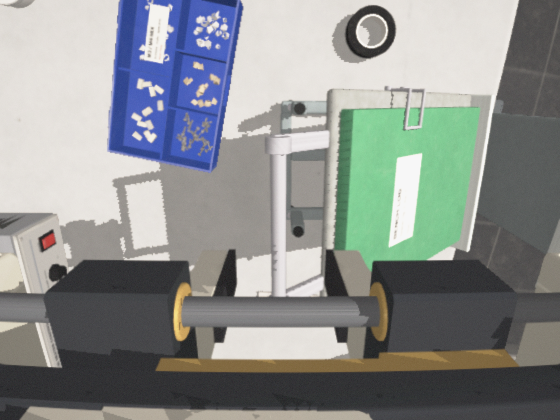

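```bash
python3 -m handwheel '[0,0,-2,0,0,0, 0,0,-4,0,0,0, 0,0,-5.5,0,0,0, 0,0,-6.4,0,0,0, 0,0,-6.9,0,0,0, 0,0,-6.9,0,0,0]'
python3 -c "
from h import *
cap('wrist','wrist5')"
```

```text
time_s: 3.85
tcp_pos: [0.6011, -0.0091, 0.2401]
eef_rot: [-179.7, -0.0, -83.8]
contact_force: [-0.3, -0.8, -0.3]
gripper_width: 0.0447
```

View pics/wrist5.png

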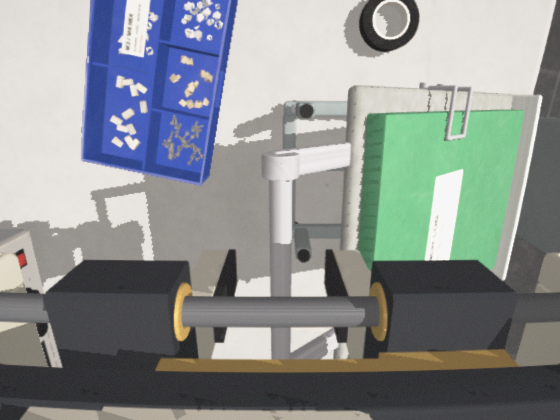

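Centred on the bar. Closing with 30 N.

```bash
python3 -m handwheel '[0,0,0,0,0,0,0,0,0,0,0,0,0,0,0,0,0,0,0,0,0,0,0,0,0,0,0,0,0,0]' 255 30
python3 -m handwheel '[0,0,0,0,0,0,0,0,0,0,0,0]'
python3 -c "
from h import *
cap('side','side6');cap('wrist','wrist6');s=sensors.get_state();print(s['tcp_pos'],s['contact_force'],s['moment'])"
```

```text
time_s: 4.4
tcp_pos: [0.6013, -0.0091, 0.2407]
eef_rot: [-179.7, -0.0, -83.8]
contact_force: [-0.4, 0.7, -0.1]
gripper_width: 0.0102
time_s: 4.6
tcp_pos: [0.6013, -0.0091, 0.2405]
eef_rot: [-179.7, -0.0, -83.8]
contact_force: [-1.1, -0.0, -0.1]
gripper_width: 0.0091
[ 0.60124607 -0.0090788   0.24056711] [-0.37677026  0.38613276 -0.49936553] [-0.01993841  0.26734976  0.00171566]
```

View pics/side6.png

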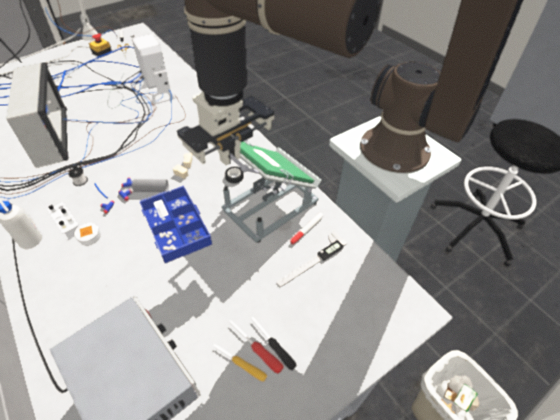

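```bash
cat > arc.py <<'E'
import sys
from h import *
np.set_printoptions(precision=3,suppress=True)
P0=np.array([.6012,-.0091,.2405]);A0=.70
def pos(a):
    y=np.radians(6.3); c=.262*(np.cos(a+.046)-np.cos(A0+.046)); return P0+[c*np.cos(y),c*np.sin(y),.262*(np.sin(a+.046)-np.sin(A0+.046))]
s=sensors.get_state();p=s['tcp_pos']
from scipy.optimize import minimize_scalar
a=minimize_scalar(lambda a:np.sum((pos(a)-p)**2),bounds=(-.1,1.5),method='bounded').x
print("t",s['time_s'],"angle",a,"off cm",(p-pos(a))*100,"F",s['contact_force'],"M",s['moment'],"w",s['gripper_width'])
for b in map(float,sys.argv[1:]): print(b,(pos(b)-p)*100)
E
python3 arc.py .72 .74 .76 .78 .80
```

```text
t 4.7 angle 0.7000641840528097 off cm [0.006 0.002 0.005] F [-0.377  0.386 -0.499] M [-0.02   0.267  0.002] w 0.008746698200763521
0.72 [-0.362 -0.042  0.375]
0.74 [-0.727 -0.082  0.749]
0.76 [-1.099 -0.123  1.115]
0.78 [-1.478 -0.165  1.474]
0.8 [-1.865 -0.207  1.825]
```

```bash
python3 -m handwheel '[-0.18,-0.02,0.19,0,0,0, -0.36,-0.04,0.38,0,0,0, -0.55,-0.06,0.56,0,0,0, -0.73,-0.08,0.75,0,0,0, -0.91,-0.1,0.93,0,0,0, -1.1,-0.12,1.12,0,0,0]'; python3 arc.py .78 .80 .82 .84
```

```text
time_s: 5.3
tcp_pos: [0.5901, -0.0103, 0.2519]
eef_rot: [-179.7, -0.0, -83.8]
contact_force: [1.8, -0.1, -2.2]
gripper_width: 0.0091
t 5.3 angle 0.7609097526618714 off cm [0.005 0.003 0.006] F [ 1.797 -0.147 -2.154] M [-0.103 -0.76   0.007] w 0.009122552867791556
0.78 [-0.367 -0.043  0.337]
0.8 [-0.754 -0.086  0.688]
0.82 [-1.147 -0.13   1.032]
0.84 [-1.547 -0.174  1.367]
```

```bash
cat >> arc.py <<'E'
e=a+.046;y=np.radians(6.3);F=s['contact_force'];fh=F[0]*np.cos(y)+F[1]*np.sin(y)
print("LIFT %.2f RADIAL %.2f"%(fh*np.sin(e)-F[2]*np.cos(e), fh*np.cos(e)+F[2]*np.sin(e)))
E
python3 -m handwheel '[-0.18,-0.02,0.17,0,0,0, -0.37,-0.04,0.34,0,0,0, -0.56,-0.06,0.51,0,0,0, -0.75,-0.08,0.69,0,0,0, -0.95,-0.11,0.86,0,0,0, -1.15,-0.13,1.03,0,0,0]'; python3 arc.py .83 .84 .85 .86 .87 .88
```

```text
time_s: 5.9
tcp_pos: [0.5787, -0.0115, 0.2626]
eef_rot: [-179.6, -0.0, -83.8]
contact_force: [3.0, 0.6, -2.3]
gripper_width: 0.0085
t 5.9 angle 0.8206451333026139 off cm [0.018 0.008 0.023] F [ 2.992  0.606 -2.332] M [ 0.069 -1.06   0.004] w 0.008514551160426572
0.83 [-0.205 -0.028  0.135]
0.84 [-0.406 -0.05   0.302]
0.85 [-0.608 -0.073  0.467]
0.86 [-0.812 -0.095  0.629]
0.87 [-1.018 -0.118  0.79 ]
0.88 [-1.225 -0.141  0.948]
LIFT 3.83 RADIAL 0.19
```

```bash
python3 -m handwheel '[-0.2,-0.03,0.14,0,0,0, -0.4,-0.05,0.3,0,0,0, -0.6,-0.07,0.47,0,0,0, -0.81,-0.1,0.63,0,0,0,-0.81,-0.1,0.63,0,0,0]'; python3 arc.py .88 .89 .9
```

```text
time_s: 6.4
tcp_pos: [0.5706, -0.0125, 0.2694]
eef_rot: [-179.6, -0.0, -83.8]
contact_force: [2.4, 1.2, 0.7]
gripper_width: 0.0091
t 6.4 angle 0.8612640551109327 off cm [0.027 0.006 0.035] F [2.414 1.166 0.718] M [ 0.373 -0.991 -0.042] w 0.009138899842719653
0.88 [-0.414 -0.048  0.264]
0.89 [-0.623 -0.071  0.42 ]
0.9 [-0.833 -0.095  0.575]
LIFT 1.55 RADIAL 2.12
```

```bash
python3 -m handwheel '[-0.2,-0.03,0.13,0,0,0, -0.41,-0.05,0.26,0,0,0, -0.62,-0.07,0.42,0,0,0, -0.83,-0.1,0.57,0,0,0,-0.83,-0.1,0.57,0,0,0]'; python3 arc.py .92 .93 .94; for i in 1 2 3 ; do python3 -m handwheel '[0,0,0,0,0,0]' | grep -E "force|pos"; done
```

```text
time_s: 6.9
tcp_pos: [0.5624, -0.0134, 0.2758]
eef_rot: [-179.5, 0.0, -83.8]
contact_force: [4.4, 2.5, 3.9]
gripper_width: 0.0089
t 6.9 angle 0.9010188856927238 off cm [0.032 0.005 0.045] F [4.448 2.506 3.887] M [ 0.71  -1.484 -0.013] w 0.008896334978765123
0.92 [-0.436 -0.05   0.242]
0.93 [-0.651 -0.073  0.39 ]
0.94 [-0.867 -0.097  0.536]
LIFT 1.54 RADIAL 5.90
tcp_pos: [0.5623, -0.0134, 0.2759]
contact_force: [2.9, 1.0, 1.1]
tcp_pos: [0.5623, -0.0134, 0.2759]
contact_force: [3.8, 2.1, 1.6]
tcp_pos: [0.5622, -0.0134, 0.2759]
contact_force: [4.2, 2.1, 2.0]
```

```bash
python3 -m handwheel '[-0.1,0,0.2,0,0,0, -0.25,0,0.3,0,0,0, -0.4,0,0.4,0,0,0, -0.55,0,0.5,0,0,0,-0.55,0,0.5,0,0,0]'; python3 arc.py .94 .95 .96; for i in 1 2 3 ; do python3 -m handwheel '[0,0,0,0,0,0]' | grep -E "force|pos"; done
```

```text
time_s: 7.7
tcp_pos: [0.5558, -0.014, 0.2807]
eef_rot: [-179.6, -0.0, -83.8]
contact_force: [0.9, -3.3, -2.7]
gripper_width: 0.0091
t 7.7 angle 0.9322247372923342 off cm [0.041 0.02  0.064] F [ 0.888 -3.27  -2.698] M [-1.212 -0.318 -0.029] w 0.009138507978101517
0.94 [-0.21  -0.038  0.049]
0.95 [-0.427 -0.062  0.193]
0.96 [-0.647 -0.087  0.334]
LIFT 1.94 RADIAL -1.95
tcp_pos: [0.5558, -0.014, 0.2807]
contact_force: [3.7, -0.5, -0.7]
tcp_pos: [0.5558, -0.014, 0.2807]
contact_force: [2.4, -1.2, -1.8]
tcp_pos: [0.5557, -0.014, 0.2807]
contact_force: [2.7, -2.0, -2.0]
```

```bash
python3 -m handwheel '[-0.2,-0.03,0.14,0,0,0, -0.4,-0.05,0.28,0,0,0, -0.6,-0.08,0.42,0,0,0,-0.6,-0.08,0.42,0,0,0]'; python3 arc.py .98 .99 1.0; for i in 1 2 ; do python3 -m handwheel '[0,0,0,0,0,0]' | grep -E "force|pos"; done
```

```text
time_s: 8.4
tcp_pos: [0.5493, -0.0147, 0.2851]
eef_rot: [-179.6, -0.0, -83.8]
contact_force: [1.0, -0.9, -1.6]
gripper_width: 0.0088
t 8.4 angle 0.9623099201799532 off cm [0.046 0.016 0.075] F [ 1.025 -0.946 -1.624] M [-0.259 -0.36  -0.002] w 0.008809498242142545
0.98 [-0.438 -0.059  0.168]
0.99 [-0.661 -0.084  0.303]
1.0 [-0.886 -0.108  0.435]
LIFT 1.64 RADIAL -0.89
tcp_pos: [0.5492, -0.0147, 0.2852]
contact_force: [2.8, -1.6, -1.2]
tcp_pos: [0.5492, -0.0147, 0.2852]
contact_force: [2.1, -0.9, -1.2]
```

```bash
python3 -m handwheel '[-0.2,-0.03,0.13,0,0,0, -0.4,-0.05,0.26,0,0,0, -0.61,-0.07,0.39,0,0,0,-0.61,-0.07,0.39,0,0,0]'; python3 arc.py 1.01 1.02 1.03; for i in 1 2 ; do python3 -m handwheel '[0,0,0,0,0,0]' | grep -E "force|pos"; done
```

```text
time_s: 9.0
tcp_pos: [0.5426, -0.0155, 0.2893]
eef_rot: [-179.7, 0.0, -83.8]
contact_force: [1.1, -1.6, -1.1]
gripper_width: 0.0088
t 9.0 angle 0.992494997179556 off cm [0.048 0.015 0.084] F [ 1.053 -1.632 -1.123] M [-0.263 -0.337  0.021] w 0.00884267127675107
1.01 [-0.443 -0.058  0.146]
1.02 [-0.67  -0.083  0.273]
1.03 [-0.899 -0.109  0.399]
LIFT 1.32 RADIAL -0.53
tcp_pos: [0.5425, -0.0155, 0.2893]
contact_force: [2.7, -2.0, -1.5]
tcp_pos: [0.5425, -0.0155, 0.2894]
contact_force: [2.5, -0.8, -1.7]
```

```bash
python3 -m handwheel '[-0.2,-0.02,0.12,0,0,0, -0.4,-0.05,0.24,0,0,0, -0.61,-0.07,0.36,0,0,0,-0.61,-0.07,0.36,0,0,0]'; python3 arc.py 1.04 1.05 1.06; for i in 1 2 ; do python3 -m handwheel '[0,0,0,0,0,0]' | grep -E "force|pos"; done
```

```text
time_s: 9.6
tcp_pos: [0.5363, -0.0162, 0.293]
eef_rot: [-179.6, 0.0, -83.8]
contact_force: [3.8, -1.5, -4.1]
gripper_width: 0.0093
t 9.6 angle 1.0205237896862334 off cm [0.052 0.015 0.097] F [ 3.77  -1.488 -4.096] M [-0.342 -1.208 -0.045] w 0.00933163786449726
1.04 [-0.499 -0.064  0.145]
1.05 [-0.73  -0.09   0.266]
1.06 [-0.962 -0.115  0.384]
LIFT 5.12 RADIAL -1.85
tcp_pos: [0.5363, -0.0161, 0.293]
contact_force: [3.4, -1.4, -4.0]
tcp_pos: [0.5364, -0.0162, 0.293]
contact_force: [3.6, -0.6, -3.4]
```

```bash
python3 -m handwheel '[-0.2,-0.02,0.1,0,0,0, -0.4,-0.05,0.2,0,0,0,-0.46,-0.06,0.23,0,0,0,-0.46,-0.06,0.23,0,0,0]' - 45; python3 arc.py 1.06 1.07; for i in 1 2 ; do python3 -m handwheel '[0,0,0,0,0,0]' | grep -E "force|pos"; done
```

```text
time_s: 10.2
tcp_pos: [0.5322, -0.0166, 0.2953]
eef_rot: [-179.6, 0.0, -83.8]
contact_force: [5.6, -1.4, -5.8]
gripper_width: 0.0086
t 10.2 angle 1.0382960853666028 off cm [0.053 0.02  0.103] F [ 5.576 -1.449 -5.85 ] M [-0.364 -2.06  -0.011] w 0.00858232140890083
1.06 [-0.555 -0.075  0.157]
1.07 [-0.788 -0.101  0.274]
LIFT 7.49 RADIAL -2.65
tcp_pos: [0.5325, -0.0165, 0.2951]
contact_force: [4.9, -1.4, -5.6]
tcp_pos: [0.5328, -0.0165, 0.295]
contact_force: [4.0, -1.7, -4.0]
```

```bash
python3 arc.py 1.05 1.06 1.07; python3 -m handwheel '[-0.2,-0.02,0.08,0,0,0, -0.4,-0.05,0.16,0,0,0,-0.6,-0.07,0.24,0,0,0,-0.6,-0.07,0.24,0,0,0]' - 45; python3 arc.py 1.06 1.07 1.08 1.09 1.1
```

```text
t 10.4 angle 1.0358292275176832 off cm [0.052 0.019 0.101] F [ 3.999 -1.74  -4.019] M [-0.54  -1.766 -0.027] w 0.00854769172330796
1.05 [-0.379 -0.055  0.071]
1.06 [-0.611 -0.081  0.19 ]
1.07 [-0.845 -0.106  0.306]
LIFT 5.23 RADIAL -1.77
time_s: 10.8
tcp_pos: [0.5278, -0.0171, 0.2977]
eef_rot: [-179.4, 0.0, -83.8]
contact_force: [7.5, -0.9, -4.3]
gripper_width: 0.0084
t 10.8 angle 1.057647097494516 off cm [0.054 0.018 0.111] F [ 7.513 -0.942 -4.34 ] M [-0.498 -2.53  -0.027] w 0.008446530069824631
1.06 [-0.109 -0.024 -0.083]
1.07 [-0.342 -0.05   0.033]
1.08 [-0.577 -0.076  0.147]
1.09 [-0.813 -0.102  0.258]
1.1 [-1.049 -0.128  0.368]
LIFT 8.53 RADIAL -0.56
```

```bash
python3 -m handwheel '[-0.15,-0.02,0.07,0,0,0, -0.3,-0.04,0.13,0,0,0,-0.45,-0.06,0.2,0,0,0,-0.45,-0.06,0.2,0,0,0]'; python3 arc.py 1.08 1.09 1.1
```

```text
time_s: 11.2
tcp_pos: [0.5241, -0.0175, 0.2997]
eef_rot: [-179.3, 0.0, -83.8]
contact_force: [7.1, -2.3, -5.9]
gripper_width: 0.0088
t 11.2 angle 1.0736602978750396 off cm [0.058 0.019 0.124] F [ 7.132 -2.265 -5.867] M [-0.41  -2.638  0.014] w 0.00883623182459773
1.08 [-0.207 -0.036 -0.052]
1.09 [-0.443 -0.062  0.059]
1.1 [-0.68  -0.088  0.168]
LIFT 8.71 RADIAL -2.30
```

```bash
python3 -m handwheel '[-0.15,-0.02,0.06,0,0,0, -0.3,-0.04,0.12,0,0,0,-0.5,-0.06,0.2,0,0,0,-0.5,-0.06,0.2,0,0,0]'; python3 arc.py 1.1 1.11 1.12
```

```text
time_s: 11.6
tcp_pos: [0.5201, -0.0179, 0.3016]
eef_rot: [-179.2, 0.0, -83.8]
contact_force: [8.5, -1.7, -7.2]
gripper_width: 0.0085
t 11.6 angle 1.0905096567135573 off cm [0.057 0.021 0.127] F [ 8.497 -1.711 -7.238] M [-0.68  -3.181 -0.058] w 0.008486325692934903
1.1 [-0.282 -0.046 -0.023]
1.11 [-0.519 -0.072  0.084]
1.12 [-0.758 -0.098  0.188]
LIFT 10.54 RADIAL -3.09
```

```bash
python3 -m handwheel '[-0.15,-0.02,0.04,0,0,0, -0.3,-0.04,0.08,0,0,0,-0.45,-0.06,0.14,0,0,0,-0.45,-0.06,0.14,0,0,0]'; python3 arc.py 1.11 1.12 1.13
```

```text
time_s: 12.0
tcp_pos: [0.517, -0.0182, 0.3032]
eef_rot: [-179.0, 0.0, -83.8]
contact_force: [9.8, -2.3, -7.2]
gripper_width: 0.0085
t 12.0 angle 1.1037652399037419 off cm [0.06  0.023 0.139] F [ 9.842 -2.33  -7.221] M [-0.575 -3.376 -0.061] w 0.008529876079028326
1.11 [-0.209 -0.039 -0.073]
1.12 [-0.448 -0.065  0.031]
1.13 [-0.687 -0.092  0.133]
LIFT 11.65 RADIAL -2.70
```

```bash
python3 -m handwheel '[-0.15,-0.02,0.04,0,0,0, -0.3,-0.04,0.09,0,0,0,-0.4,-0.05,0.12,0,0,0,-0.4,-0.05,0.12,0,0,0]'; python3 arc.py 1.11 1.12 1.13
```

```text
time_s: 12.4
tcp_pos: [0.5144, -0.0185, 0.3044]
eef_rot: [-178.9, 0.0, -83.8]
contact_force: [9.9, -0.6, -7.2]
gripper_width: 0.0085
t 12.4 angle 1.1146723017201094 off cm [0.059 0.024 0.141] F [ 9.927 -0.628 -7.187] M [-0.669 -3.307 -0.018] w 0.008485173454283072
1.11 [ 0.053 -0.012 -0.19 ]
1.12 [-0.186 -0.038 -0.085]
1.13 [-0.426 -0.065  0.017]
LIFT 11.85 RADIAL -2.68
```

```bash
python3 -m handwheel '[-0.15,-0.02,0.04,0,0,0, -0.3,-0.04,0.09,0,0,0,-0.4,-0.05,0.11,0,0,0,-0.4,-0.05,0.11,0,0,0]'; python3 arc.py 1.12 1.13 1.14
```

```text
time_s: 12.8
tcp_pos: [0.512, -0.0187, 0.3055]
eef_rot: [-178.7, 0.0, -83.8]
contact_force: [11.3, -2.5, -8.2]
gripper_width: 0.0089
t 12.8 angle 1.1248364832573634 off cm [0.062 0.028 0.153] F [11.265 -2.528 -8.186] M [-0.805 -3.913 -0.037] w 0.008901353759917905
1.12 [ 0.054 -0.015 -0.202]
1.13 [-0.186 -0.042 -0.101]
1.14 [-0.427 -0.068 -0.001]
LIFT 13.24 RADIAL -3.29
```

```bash
python3 -m handwheel '[-0.15,-0.02,0.04,0,0,0, -0.3,-0.04,0.07,0,0,0,-0.4,-0.05,0.1,0,0,0,-0.4,-0.05,0.1,0,0,0]'; python3 arc.py 1.13 1.14
```

```text
time_s: 13.2
tcp_pos: [0.5095, -0.019, 0.3066]
eef_rot: [-178.5, 0.0, -83.8]
contact_force: [9.2, -2.1, -7.6]
gripper_width: 0.0084
t 13.2 angle 1.1350603597232534 off cm [0.06  0.025 0.152] F [ 9.17  -2.141 -7.623] M [-0.697 -3.47  -0.091] w 0.00838980360970106
1.13 [ 0.062 -0.011 -0.203]
1.14 [-0.179 -0.038 -0.103]
LIFT 11.11 RADIAL -3.68
```

```bash
cat > avg.py <<'E'
from h import *
L=[]
for i in range(5):
    viewer.capture("side"); s=sensors.get_state(); L.append(np.r_[s['tcp_pos'],s['contact_force'],s['moment']])
L=np.array(L);np.set_printoptions(precision=4,suppress=True);print("AVG",L.mean(0),"sd",L[:,3:6].std(0)); F=L.mean(0)[3:6]
import sys; e=float(sys.argv[1])+.046;y=np.radians(6.3);fh=F[0]*np.cos(y)+F[1]*np.sin(y)
print("LIFT %.2f RADIAL %.2f"%(fh*np.sin(e)-F[2]*np.cos(e), fh*np.cos(e)+F[2]*np.sin(e)),s['time_s'])
E
python3 avg.py 1.135
```

```text
AVG [ 0.5094 -0.0191  0.3066  9.7087 -2.0738 -7.0976 -0.68   -3.4155 -0.0544] sd [0.6565 0.3604 0.4373]
LIFT 11.41 RADIAL -2.98 13.45
```

```bash
python3 -c "
from h import *
cap('wrist','wrist7')"
```

```text
(no output)
```

View pics/wrist7.png

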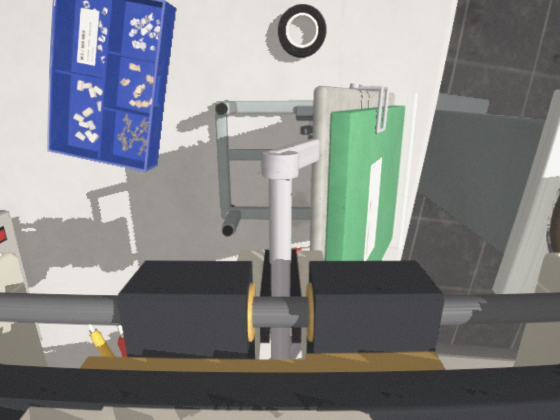

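```bash
python3 -m handwheel '[-0.15,-0.02,0.04,0,0,0, -0.3,-0.04,0.07,0,0,0,-0.4,-0.05,0.1,0,0,0,-0.4,-0.05,0.1,0,0,0]'; python3 avg.py 1.14; python3 arc.py 1.15
```

```text
time_s: 13.9
tcp_pos: [0.507, -0.0193, 0.3076]
eef_rot: [-178.4, 0.0, -83.8]
contact_force: [11.2, -2.2, -9.7]
gripper_width: 0.0086
AVG [ 0.507  -0.0193  0.3076 11.5039 -2.4226 -9.302  -0.8714 -4.0481 -0.1002] sd [0.2539 0.4939 0.4073]
LIFT 13.84 RADIAL -4.43 14.15
t 14.15 angle 1.1452711289817457 off cm [0.059 0.026 0.155] F [11.616 -1.503 -9.351] M [-0.823 -4.013 -0.14 ] w 0.008549647215690709
1.15 [-0.174 -0.038 -0.109]
LIFT 14.04 RADIAL -4.47
```

```bash
python3 -m handwheel '[-0.15,-0.02,0.02,0,0,0, -0.3,-0.04,0.03,0,0,0,-0.3,-0.04,0.03,0,0,0]'; python3 avg.py 1.15; python3 arc.py 1.15
```

```text
time_s: 14.45
tcp_pos: [0.5061, -0.0194, 0.308]
eef_rot: [-178.2, 0.0, -83.8]
contact_force: [12.0, -3.8, -9.4]
gripper_width: 0.0085
AVG [ 0.5061 -0.0194  0.308  12.9798 -2.7279 -9.5045 -0.9665 -4.5779 -0.0651] sd [0.4514 0.5072 0.4553]
LIFT 15.21 RADIAL -4.23 14.7
t 14.7 angle 1.14918344742518 off cm [0.059 0.027 0.156] F [ 13.502  -2.938 -10.194] M [-0.964 -4.582 -0.025] w 0.008588498468063789
1.15 [-0.079 -0.029 -0.148]
LIFT 15.92 RADIAL -4.68
```

```bash
python3 arc.py 1.14 1.12 1.1 1.08 1.06 1.04 1.02 1.0
```

```text
t 14.7 angle 1.14918344742518 off cm [0.059 0.027 0.156] F [ 13.502  -2.938 -10.194] M [-0.964 -4.582 -0.025] w 0.008588498468063789
1.14 [ 0.163 -0.002 -0.245]
1.12 [ 0.644  0.051 -0.447]
1.1 [ 1.121  0.104 -0.658]
1.08 [ 1.593  0.156 -0.878]
1.06 [ 2.061  0.207 -1.109]
1.04 [ 2.524  0.258 -1.348]
1.02 [ 2.983  0.309 -1.597]
1.0 [ 3.436  0.359 -1.855]
LIFT 15.92 RADIAL -4.68
```

Firm stop felt (steep rise to ~15 N, about 7° past the buffer onset). Now lowering, keeping about 1 mm of outward offset.

```bash
python3 -m handwheel '[0.2,0.0,-0.1,0,0.005,0, 0.68,0.06,-0.35,0,0.01,0, 1.15,0.11,-0.57,0,0.015,0, 1.63,0.16,-0.79,0,0.02,0, 2.1,0.21,-1.02,0,0.02,0, 2.56,0.26,-1.26,0,0.02,0, 3.02,0.31,-1.52,0,0.02,0, 3.47,0.36,-1.78,0,0.02,0]'; python3 arc.py 0.98 .96 .94 .92 .90 .88 .86 .84
```

```text
time_s: 15.5
tcp_pos: [0.5413, -0.0156, 0.2907]
eef_rot: [-179.3, 0.2, -83.8]
contact_force: [1.5, 2.4, 5.1]
gripper_width: 0.0088
t 15.5 angle 0.9995808840275323 off cm [0.074 0.017 0.129] F [1.455 2.409 5.124] M [ 0.704 -0.298 -0.016] w 0.008798646864703745
0.98 [ 0.365  0.032 -0.391]
0.96 [ 0.808  0.08  -0.667]
0.94 [ 1.245  0.129 -0.952]
0.92 [ 1.676  0.176 -1.245]
0.9 [ 2.102  0.223 -1.548]
0.88 [ 2.521  0.27  -1.858]
0.86 [ 2.934  0.315 -2.177]
0.84 [ 3.341  0.36  -2.505]
LIFT -1.09 RADIAL 5.29
```

```bash
python3 -m handwheel '[0.42,0.04,-0.27,0,0.003,0, 0.86,0.09,-0.54,0,0.005,0, 1.3,0.14,-0.82,0,0.008,0, 1.73,0.18,-1.11,0,0.01,0, 2.16,0.23,-1.41,0,0.01,0, 2.58,0.28,-1.72,0,0.01,0, 2.99,0.32,-2.04,0,0.01,0, 3.4,0.37,-2.37,0,0.01,0]'; python3 arc.py 0.82 .80 .78 .76 .74 .72 .70 .68
```

```text
time_s: 16.3
tcp_pos: [0.5752, -0.012, 0.2663]
eef_rot: [-179.9, 0.2, -83.8]
contact_force: [0.4, 0.6, 0.8]
gripper_width: 0.0086
t 16.3 angle 0.8401103502064631 off cm [0.054 0.005 0.067] F [0.381 0.627 0.807] M [0.374 0.275 0.068] w 0.008636387374236065
0.82 [ 0.348  0.04  -0.404]
0.8 [ 0.741  0.083 -0.747]
0.78 [ 1.128  0.126 -1.099]
0.76 [ 1.507  0.168 -1.458]
0.74 [ 1.879  0.209 -1.824]
0.72 [ 2.244  0.249 -2.198]
0.7 [ 2.602  0.288 -2.579]
0.68 [ 2.951  0.327 -2.968]
LIFT -0.16 RADIAL 0.91
```

```bash
python3 -m handwheel '[0.36,0.04,-0.38,0,0,0, 0.75,0.09,-0.72,0,0,0, 1.14,0.13,-1.07,0,0,0, 1.52,0.17,-1.43,0,0,0, 1.89,0.21,-1.8,0,0,0, 2.25,0.25,-2.18,0,0,0, 2.61,0.29,-2.56,0,0,0]'; python3 arc.py 0.69 .68 .67 .66 .65 .64
```

```text
time_s: 17.0
tcp_pos: [0.6017, -0.009, 0.2404]
eef_rot: [-179.9, 0.2, -83.8]
contact_force: [3.1, 0.7, 1.8]
gripper_width: 0.0086
t 17.0 angle 0.6985156000849865 off cm [0.022 0.005 0.021] F [3.054 0.739 1.84 ] M [ 0.367 -0.55   0.008] w 0.008598174669714565
0.69 [ 0.127  0.012 -0.185]
0.68 [ 0.301  0.031 -0.381]
0.67 [ 0.473  0.05  -0.577]
0.66 [ 0.643  0.069 -0.776]
0.65 [ 0.811  0.087 -0.976]
0.64 [ 0.977  0.105 -1.178]
LIFT 0.76 RADIAL 3.54
```

```bash
python3 -m handwheel '[0.17,0.01,-0.15,0,0,0, 0.34,0.03,-0.34,0,0,0, 0.51,0.05,-0.54,0,0,0, 0.68,0.07,-0.73,0,0,0]'; python3 arc.py 0.65 .64 .62 .60 .58 .56 .54 .52 .50
```

```text
time_s: 17.4
tcp_pos: [0.6083, -0.0083, 0.2328]
eef_rot: [-179.9, 0.2, -83.8]
contact_force: [1.5, 2.0, 1.4]
gripper_width: 0.0087
t 17.4 angle 0.6599980306741793 off cm [0.017 0.    0.014] F [1.451 1.958 1.396] M [ 0.457 -0.086  0.053] w 0.008711005893596285
0.65 [ 0.151  0.018 -0.214]
0.64 [ 0.317  0.037 -0.416]
0.62 [ 0.643  0.073 -0.825]
0.6 [ 0.961  0.108 -1.24 ]
0.58 [ 1.27   0.142 -1.662]
0.56 [ 1.571  0.175 -2.09 ]
0.54 [ 1.863  0.207 -2.523]
0.52 [ 2.147  0.239 -2.963]
0.5 [ 2.422  0.269 -3.408]
LIFT 0.01 RADIAL 2.17
```

```bash
python3 -m handwheel '[0.34,0.05,-0.39,0,0,0, 0.66,0.1,-0.8,0,0,0, 0.98,0.14,-1.21,0,0,0, 1.29,0.18,-1.63,0,0,0, 1.59,0.21,-2.06,0,0,0, 1.89,0.25,-2.49,0,0,0, 2.17,0.28,-2.93,0,0,0, 2.45,0.31,-3.37,0,0,0]'; python3 arc.py 0.48 .46 .44 .42 .40 .38 .36 .34
```

```text
time_s: 18.2
tcp_pos: [0.6326, -0.0056, 0.1984]
eef_rot: [-180.0, 0.2, -83.8]
contact_force: [-0.7, -3.7, -1.1]
gripper_width: 0.0085
t 18.2 angle 0.4988251885188491 off cm [-0.005  0.005 -0.003] F [-0.7   -3.742 -1.112] M [-1.136  0.468 -0.059] w 0.008540389658869881
0.48 [ 0.255  0.022 -0.422]
0.46 [ 0.512  0.051 -0.877]
0.44 [ 0.76   0.078 -1.338]
0.42 [ 0.999  0.104 -1.804]
0.4 [ 1.228  0.13  -2.274]
0.38 [ 1.448  0.154 -2.749]
0.36 [ 1.658  0.177 -3.229]
0.34 [ 1.859  0.199 -3.712]
LIFT 0.38 RADIAL -1.52
```

```bash
python3 -m handwheel '[0.25,-0.01,-0.42,0,0,0, 0.51,0.01,-0.88,0,0,0, 0.76,0.03,-1.34,0,0,0, 1.0,0.06,-1.8,0,0,0, 1.23,0.08,-2.27,0,0,0, 1.44,0.1,-2.75,0,0,0, 1.65,0.13,-3.23,0,0,0, 1.85,0.15,-3.71,0,0,0]'; python3 arc.py 0.32 .30 .28 .26 .24 .22 .20 .18
```

```text
time_s: 19.0
tcp_pos: [0.6514, -0.0038, 0.161]
eef_rot: [-179.9, 0.2, -83.8]
contact_force: [0.5, 2.9, -0.3]
gripper_width: 0.0084
t 19.0 angle 0.3386758245723857 off cm [ 0.006 -0.021  0.001] F [ 0.541  2.881 -0.295] M [ 0.991  0.455 -0.028] w 0.008365477726085056
0.32 [ 0.172  0.041 -0.457]
0.3 [ 0.354  0.061 -0.948]
0.28 [ 0.526  0.08  -1.442]
0.26 [ 0.688  0.098 -1.941]
0.24 [ 0.839  0.114 -2.442]
0.22 [ 0.981  0.13  -2.946]
0.2 [ 1.113  0.145 -3.453]
0.18 [ 1.235  0.158 -3.962]
LIFT 0.59 RADIAL 0.68
```

```bash
python3 -m handwheel '[0.17,0.04,-0.45,0,0,0, 0.35,0.06,-0.94,0,0,0, 0.52,0.07,-1.44,0,0,0, 0.68,0.09,-1.94,0,0,0, 0.84,0.1,-2.44,0,0,0, 0.98,0.12,-2.94,0,0,0, 1.11,0.13,-3.45,0,0,0, 1.23,0.14,-3.96,0,0,0]'; python3 arc.py 0.16 .14 .12 .1 .08 .06 .04 .02 0
```

```text
time_s: 19.8
tcp_pos: [0.6638, -0.0025, 0.121]
eef_rot: [-179.9, 0.2, -83.8]
contact_force: [1.3, -0.0, -1.2]
gripper_width: 0.0085
t 19.8 angle 0.17836180228787402 off cm [-0.003 -0.027 -0.001] F [ 1.299 -0.027 -1.24 ] M [0.023 0.105 0.03 ] w 0.008480729185717312
0.16 [ 0.105  0.039 -0.469]
0.14 [ 0.206  0.05  -0.983]
0.12 [ 0.298  0.06  -1.498]
0.1 [ 0.379  0.069 -2.016]
0.08 [ 0.449  0.077 -2.535]
0.06 [ 0.509  0.083 -3.056]
0.04 [ 0.559  0.089 -3.577]
0.02 [ 0.599  0.093 -4.1  ]
0.0 [ 0.628  0.096 -4.623]
LIFT 1.50 RADIAL 0.98
```

```bash
python3 -m handwheel '[0.1,0.02,-0.45,0,0,0, 0.2,0.03,-0.95,0,0,0, 0.29,0.04,-1.45,0,0,0, 0.37,0.05,-1.95,0,0,0, 0.43,0.06,-2.4,0,0,0, 0.47,0.06,-2.75,0,0,0,0.5,0.06,-3.0,0,0,0,0.5,0.06,-3.0,0,0,0]'; python3 avg.py 0.06; python3 arc.py .04 .03 .02 .01 0
```

```text
time_s: 20.6
tcp_pos: [0.6689, -0.0018, 0.0906]
eef_rot: [-180.0, 0.2, -83.8]
contact_force: [1.8, -1.2, -2.6]
gripper_width: 0.0081
AVG [ 0.6689 -0.0019  0.091   1.8039 -0.6068 -2.0852 -0.3087 -0.304   0.0022] sd [0.8987 0.1933 0.2677]
LIFT 2.26 RADIAL 1.50 20.85
t 20.85 angle 0.06264674184568733 off cm [ 0.004 -0.022  0.   ] F [ 1.205 -0.493 -2.577] M [-0.303 -0.293 -0.068] w 0.008903961119077363
0.04 [ 0.053  0.028 -0.591]
0.03 [ 0.074  0.031 -0.852]
0.02 [ 0.093  0.033 -1.113]
0.01 [ 0.109  0.035 -1.375]
0.0 [ 0.122  0.036 -1.636]
LIFT 2.69 RADIAL 0.86
```

```bash
python3 -m handwheel '[0.03,0.01,-0.3,0,0,0, 0.06,0.02,-0.6,0,0,0, 0.08,0.02,-0.85,0,0,0, 0.1,0.02,-1.1,0,0,0,0.1,0.02,-1.1,0,0,0]'; python3 avg.py 0.02; python3 arc.py .01 0
```

```text
time_s: 21.35
tcp_pos: [0.6699, -0.0017, 0.0796]
eef_rot: [-179.9, 0.2, -83.8]
contact_force: [1.7, -1.4, -1.7]
gripper_width: 0.0085
AVG [ 0.6699 -0.0017  0.08    1.8191 -2.1328 -1.6739 -0.7261 -0.3573  0.0117] sd [0.3146 0.4958 0.5304]
LIFT 1.77 RADIAL 1.46 21.6
t 21.6 angle 0.02051635222584216 off cm [ 0.005 -0.022  0.   ] F [ 1.541 -1.916 -0.951] M [-0.773 -0.39   0.009] w 0.008790741821320164
0.01 [ 0.012  0.023 -0.275]
0.0 [ 0.025  0.025 -0.537]
LIFT 1.04 RADIAL 1.26
```

```bash
python3 -m handwheel '[0.01,0,-0.15,0,0,0, 0.01,0,-0.28,0,0,0,0.01,0,-0.28,0,0,0]'; python3 avg.py 0.01;python3 -m handwheel '[0.01,0,-0.12,0,0,0, 0.01,0,-0.22,0,0,0,0.01,0,-0.22,0,0,0]'; python3 avg.py 0.0; python3 arc.py
```

```text
time_s: 21.9
tcp_pos: [0.6701, -0.0017, 0.0772]
eef_rot: [-179.9, 0.2, -83.8]
contact_force: [2.5, -1.4, -1.3]
gripper_width: 0.0084
AVG [ 0.6701 -0.0017  0.0773  2.2137 -1.4665 -2.1859 -0.6702 -0.4642  0.0457] sd [0.3602 0.2791 0.2086]
LIFT 2.30 RADIAL 1.91 22.15
time_s: 22.45
tcp_pos: [0.6702, -0.0017, 0.0749]
eef_rot: [-179.9, 0.2, -83.8]
contact_force: [2.7, -0.5, -2.7]
gripper_width: 0.0088
AVG [ 0.6702 -0.0017  0.075   2.6984 -1.758  -1.9644 -0.639  -0.5198  0.0356] sd [0.5061 0.2985 0.7236]
LIFT 2.08 RADIAL 2.40 22.7
t 22.7 angle 0.0013347797748372444 off cm [ 0.011 -0.017  0.   ] F [ 2.731 -2.153 -2.468] M [-0.647 -0.489  0.009] w 0.00851109817191489
LIFT 2.58 RADIAL 2.36
```

```bash
for i in 1; do python3 -m handwheel '[0,0,-0.1,0,0,0, 0,0,-0.2,0,0,0,0,0,-0.2,0,0,0]'|grep pos; python3 avg.py 0.0; done; python3 -m handwheel '[0,0,-0.1,0,0,0, 0,0,-0.2,0,0,0,0,0,-0.2,0,0,0]'|grep pos; python3 avg.py 0.0; python3 -c "
from h import *
cap('side','side8');cap('scene','scene8');cap('wrist','wrist8')"
```

```text
tcp_pos: [0.6703, -0.0017, 0.073]
AVG [ 0.6703 -0.0017  0.073   2.8289 -1.3486 -2.1004 -0.646  -0.6788  0.0075] sd [0.4626 0.8017 0.4412]
LIFT 2.22 RADIAL 2.56 23.25
tcp_pos: [0.6703, -0.0017, 0.0727]
AVG [ 0.6703 -0.0017  0.0727 -2.298  -1.1246  9.0027 -0.3467  1.1473  0.042 ] sd [0.2753 0.0654 0.7264]
LIFT -9.10 RADIAL -1.99 23.8
```

View pics/side8.png

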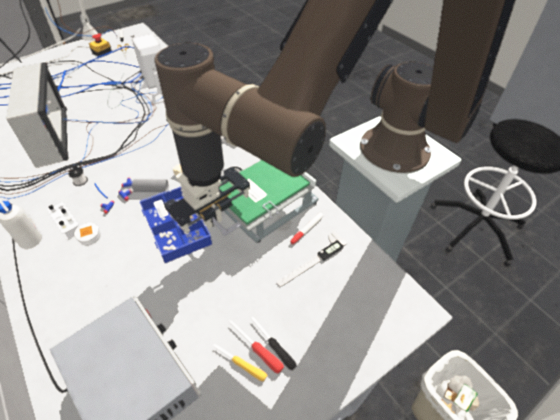

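View pics/scene8.png

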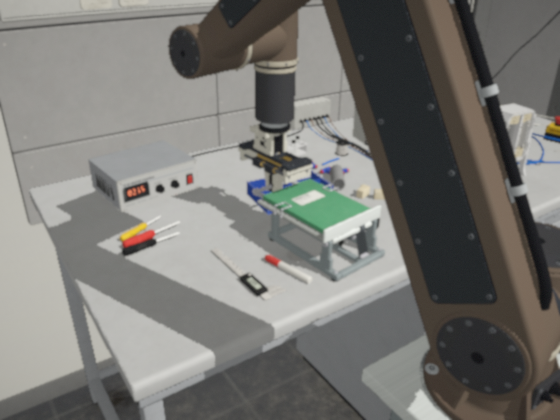

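```bash
python3 arc.py 0 .03 .06 .09 .12 .15 .18 .2
```

```text
t 23.95 angle -0.00778575358487435 off cm [ 0.018 -0.019  0.001] F [-2.035 -0.727  8.995] M [-0.347  1.172  0.017] w 0.008698827240638756
0.0 [-0.026  0.018  0.203]
0.03 [-0.074  0.012  0.988]
0.06 [-0.145  0.005  1.77 ]
0.09 [-0.239 -0.006  2.551]
0.12 [-0.357 -0.019  3.328]
0.15 [-0.497 -0.034  4.101]
0.18 [-0.661 -0.052  4.869]
0.2 [-0.783 -0.066  5.379]
LIFT -9.07 RADIAL -1.76
```

```bash
python3 -m handwheel '[-0.03,0.02,0.3,0,0,0, -0.07,0.01,0.9,0,0,0, -0.12,0.01,1.5,0,0,0, -0.19,0,2.1,0,0,0, -0.26,0,2.7,0,0,0, -0.35,-0.01,3.3,0,0,0, -0.46,-0.03,3.9,0,0,0, -0.58,-0.04,4.5,0,0,0]'; python3 arc.py .19 .21 .23 .25 .27 .29 .31 .33
```

```text
time_s: 24.75
tcp_pos: [0.6643, -0.0023, 0.118]
eef_rot: [-179.9, 0.2, -83.8]
contact_force: [3.1, -3.4, -4.5]
gripper_width: 0.0087
t 24.75 angle 0.16678563613231925 off cm [-0.019 -0.015 -0.004] F [ 3.052 -3.42  -4.522] M [-1.252 -1.171 -0.011] w 0.00870819796716929
0.19 [-0.115 -0.     0.597]
0.21 [-0.242 -0.014  1.106]
0.23 [-0.379 -0.029  1.611]
0.25 [-0.526 -0.046  2.114]
0.27 [-0.683 -0.063  2.614]
0.29 [-0.85  -0.081  3.11 ]
0.31 [-1.026 -0.101  3.603]
0.33 [-1.213 -0.121  4.092]
LIFT 4.98 RADIAL 1.64
```

```bash
python3 -m handwheel '[-0.11,-0.02,0.6,0,0,0, -0.24,-0.04,1.11,0,0,0, -0.38,-0.05,1.61,0,0,0, -0.52,-0.07,2.11,0,0,0, -0.68,-0.09,2.61,0,0,0, -0.84,-0.1,3.11,0,0,0, -1.02,-0.12,3.6,0,0,0, -1.2,-0.14,4.09,0,0,0]'; python3 arc.py .35 .37 .39 .41 .43 .44
```

```text
time_s: 25.55
tcp_pos: [0.6519, -0.0036, 0.1591]
eef_rot: [-179.9, 0.2, -83.8]
contact_force: [-0.0, -2.1, -4.8]
gripper_width: 0.0086
t 25.55 angle 0.33118014239146654 off cm [-0.016 -0.014 -0.007] F [-0.031 -2.059 -4.831] M [-0.566 -0.461 -0.032] w 0.008563563161540123
0.35 [-0.168 -0.007  0.464]
0.37 [-0.374 -0.029  0.945]
0.39 [-0.589 -0.053  1.422]
0.41 [-0.814 -0.078  1.895]
0.43 [-1.048 -0.104  2.363]
0.44 [-1.168 -0.117  2.595]
LIFT 4.40 RADIAL -2.02
```

```bash
python3 -m handwheel '[-0.16,-0.02,0.46,0,0,0, -0.37,-0.04,0.94,0,0,0, -0.58,-0.06,1.42,0,0,0, -0.8,-0.09,1.89,0,0,0, -1.03,-0.11,2.36,0,0,0, -1.15,-0.12,2.6,0,0,0, -1.15,-0.12,2.6,0,0,0]'; python3 arc.py .42 .4 .38 .37 .36 .35 .34
```

```text
time_s: 26.25
tcp_pos: [0.64, -0.0049, 0.1855]
eef_rot: [-179.9, 0.2, -83.8]
contact_force: [-0.8, -2.8, -4.8]
gripper_width: 0.0087
t 26.25 angle 0.4418058012466413 off cm [-0.002 -0.008 -0.001] F [-0.835 -2.81  -4.795] M [-0.76   0.14  -0.012] w 0.008723688009237026
0.42 [ 0.263  0.037 -0.506]
0.4 [ 0.492  0.063 -0.977]
0.38 [ 0.712  0.087 -1.452]
0.37 [ 0.818  0.099 -1.691]
0.36 [ 0.922  0.11  -1.931]
0.35 [ 1.024  0.121 -2.172]
0.34 [ 1.123  0.132 -2.414]
LIFT 3.70 RADIAL -3.25
```

```bash
python3 -m handwheel '[0.2,0.02,-0.4,0,0,0, 0.39,0.03,-0.8,0,0,0, 0.57,0.04,-1.2,0,0,0, 0.73,0.06,-1.55,0,0,0, 0.87,0.08,-1.85,0,0,0,0.87,0.08,-1.85,0,0,0]'; python3 avg.py .363; python3 arc.py .35 .34 .33
```

```text
time_s: 26.85
tcp_pos: [0.6491, -0.004, 0.1664]
eef_rot: [-179.9, 0.2, -83.8]
contact_force: [1.1, -1.7, -2.6]
gripper_width: 0.0086
AVG [ 0.6488 -0.004   0.167   0.8419  0.5111 -2.5625 -0.008  -0.251  -0.0175] sd [0.4943 0.751  0.4477]
LIFT 2.71 RADIAL -0.20 27.1
t 27.1 angle 0.3641192708749633 off cm [-0.001 -0.016 -0.001] F [ 0.802  1.673 -1.925] M [ 0.05  -0.259 -0.045] w 0.008249662363907992
0.35 [ 0.145  0.032 -0.339]
0.34 [ 0.244  0.043 -0.581]
0.33 [ 0.341  0.053 -0.825]
LIFT 2.16 RADIAL 0.13
```

Now lower gently onto the notch, in 2 mm steps.

```bash
python3 -m handwheel '[0.06,0.01,-0.12,0,0,0, 0.12,0.02,-0.25,0,0,0,0.12,0.02,-0.25,0,0,0]'|grep pos; python3 avg.py .353; python3 -m handwheel '[0.05,0.01,-0.1,0,0,0, 0.09,0.02,-0.2,0,0,0,0.09,0.02,-0.2,0,0,0]'|grep pos; python3 avg.py .345; python3 arc.py
```

```text
tcp_pos: [0.6499, -0.0039, 0.1645]
AVG [ 0.6499 -0.0039  0.1646 -0.4798 -0.7342 -1.4898 -0.2174  0.2328 -0.0097] sd [0.5998 0.4351 0.1733]
LIFT 1.16 RADIAL -1.09 27.65
tcp_pos: [0.6507, -0.0038, 0.1625]
AVG [ 0.6507 -0.0038  0.1625 -0.8251 -0.9896 -0.8174 -0.4725  0.5309 -0.0101] sd [0.3819 0.7379 0.3781]
LIFT 0.40 RADIAL -1.17 28.2
t 28.2 angle 0.34512013654197154 off cm [ 0.    -0.013 -0.001] F [-1.231 -0.865 -0.939] M [-0.561  0.497  0.018] w 0.00867074212729776
LIFT 0.37 RADIAL -1.58
```

```bash
python3 -m handwheel '[0.04,0.01,-0.08,0,0,0, 0.06,0.01,-0.15,0,0,0,0.06,0.01,-0.15,0,0,0]'|grep pos; python3 avg.py .34; python3 arc.py
```

```text
tcp_pos: [0.6513, -0.0037, 0.1611]
AVG [ 0.6513 -0.0037  0.1611 -1.6042 -1.8377  0.2264 -0.5592  0.7072 -0.0234] sd [0.4278 0.4916 0.2505]
LIFT -0.89 RADIAL -1.58 28.75
t 28.75 angle 0.3389381799588908 off cm [ 0.    -0.013 -0.   ] F [-2.153 -1.927  0.53 ] M [-0.641  0.673 -0.021] w 0.00870335915481311
LIFT -1.37 RADIAL -1.98
```

```bash
python3 -m handwheel '[0.03,0.01,-0.07,0,0,0, 0.04,0.01,-0.1,0,0,0,0.04,0.01,-0.1,0,0,0]'|grep pos; python3 avg.py .336; python3 arc.py
```

```text
tcp_pos: [0.6517, -0.0037, 0.1601]
AVG [ 0.6517 -0.0037  0.1601 -2.0564 -1.7272  1.4457 -0.6766  0.9529 -0.0101] sd [0.2918 0.1509 0.4299]
LIFT -2.17 RADIAL -1.53 29.3
t 29.3 angle 0.33486757949218793 off cm [-0.002 -0.013 -0.001] F [-2.562 -1.947  1.489] M [-0.735  0.938 -0.01 ] w 0.008511892154848414
LIFT -2.41 RADIAL -2.01
```

```bash
python3 -m handwheel '[-0.04,0,0.1,0,0,0, -0.06,0.02,0.17,0,0,0,-0.06,0.02,0.17,0,0,0]' |grep pos; python3 avg.py .341; python3 -m handwheel '[0,0,0,0,0,0,0,0,0,0,0,0,0,0,0,0,0,0]' - 10; python3 avg.py .341; python3 -m handwheel '[0,0,0,0,0,0,0,0,0,0,0,0,0,0,0,0,0,0]' - 3;  python3 avg.py .341; python3 -c "
from h import *
cap('wrist','wrist9');cap('side','side9')"
```

```text
tcp_pos: [0.651, -0.0037, 0.1618]
AVG [ 0.651  -0.0037  0.1618 -1.5911 -4.1222  0.2459 -1.4169  0.8234 -0.0224] sd [0.8129 0.329  0.3781]
LIFT -1.00 RADIAL -1.79 29.85
time_s: 30.15
tcp_pos: [0.6511, -0.0035, 0.1617]
eef_rot: [-179.9, 0.2, -83.8]
contact_force: [-2.1, -2.4, -1.3]
gripper_width: 0.0091
AVG [ 0.651  -0.0035  0.1617 -1.8183 -1.8334 -0.5876 -0.6926  0.7312  0.0632] sd [0.2978 0.4418 0.101 ]
LIFT -0.21 RADIAL -2.08 30.4
time_s: 30.7
tcp_pos: [0.6511, -0.0035, 0.1617]
eef_rot: [-179.9, 0.2, -83.8]
contact_force: [-2.0, -1.3, -0.9]
gripper_width: 0.0097
AVG [ 0.651  -0.0035  0.1617 -1.8641 -2.2329 -0.1609 -0.5784  0.7666  0.0297] sd [0.361  0.5151 0.6896]
LIFT -0.64 RADIAL -2.00 30.95
```

View pics/wrist9.png

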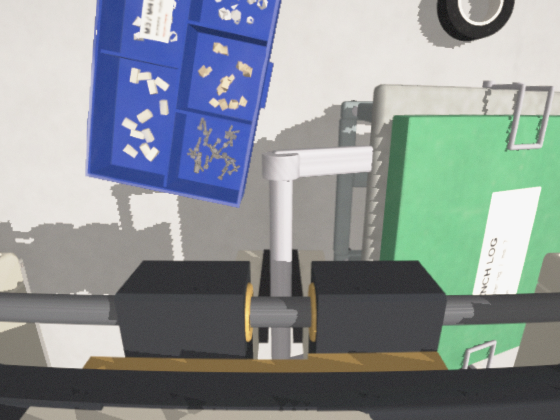

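```bash
python3 -m handwheel '[0,0,0,0,0,0,0,0,0,0,0,0,0,0,0,0,0,0,0,0,0,0,0,0]' 130;  python3 -c "
from h import *
cap('wrist','wrist10')"; python3 arc.py
```

```text
time_s: 31.45
tcp_pos: [0.6513, -0.0033, 0.1619]
eef_rot: [-179.9, 0.2, -83.8]
contact_force: [-0.1, -0.1, 0.4]
gripper_width: 0.0362
t 31.5 angle 0.3416694220923816 off cm [0.018 0.026 0.009] F [-0.049  0.408 -0.103] M [ 0.035  0.107 -0.024] w 0.03943438745944712
LIFT 0.09 RADIAL -0.04
```

View pics/wrist10.png

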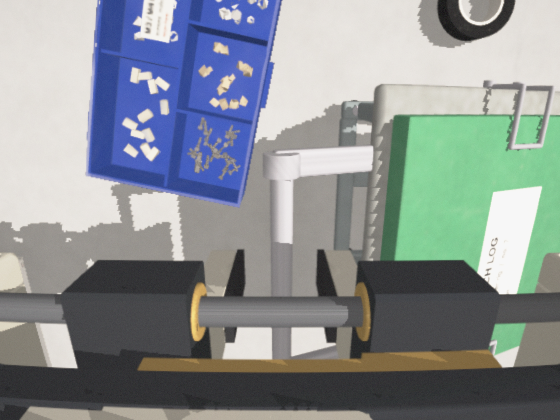

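Fingers are clear of the bar, and it has not moved. Lifting straight up.

```bash
python3 -m handwheel '[0,0,1,0,0,0, 0,0,3,0,0,0, 0,0,6,0,0,0, 0,0,9,0,0,0, 0,0,12,0,0,0, 0,0,15,0,0,0,0,0,18,0,0,0,0,0,18,0,0,0]'; python3 -m handwheel '[0,0,0,0,0,0,0,0,0,0,0,0,0,0,0,0,0,0]'
python3 - <<'E'
from h import *
for n in("wrist","scene","side"): cap(n,n+"11")
im=cv2.imread("pics/wrist11.png"); cv2.imwrite("pics/wrist11z.png",cv2.resize(im[60:300,200:450],None,fx=2.5,fy=2.5,interpolation=cv2.INTER_CUBIC))
im=cv2.imread("pics/scene11.png"); cv2.imwrite("pics/scene11z.png",cv2.resize(im[140:220,240:320],None,fx=7,fy=7,interpolation=cv2.INTER_CUBIC))
E
```

```text
time_s: 32.3
tcp_pos: [0.6529, -0.0036, 0.3481]
eef_rot: [-179.4, 0.2, -83.8]
contact_force: [1.0, 0.1, 0.9]
gripper_width: 0.0429
time_s: 32.6
tcp_pos: [0.6526, -0.0037, 0.3476]
eef_rot: [-179.5, 0.2, -83.8]
contact_force: [0.0, 0.3, 0.4]
gripper_width: 0.0427
```

View pics/wrist11z.png

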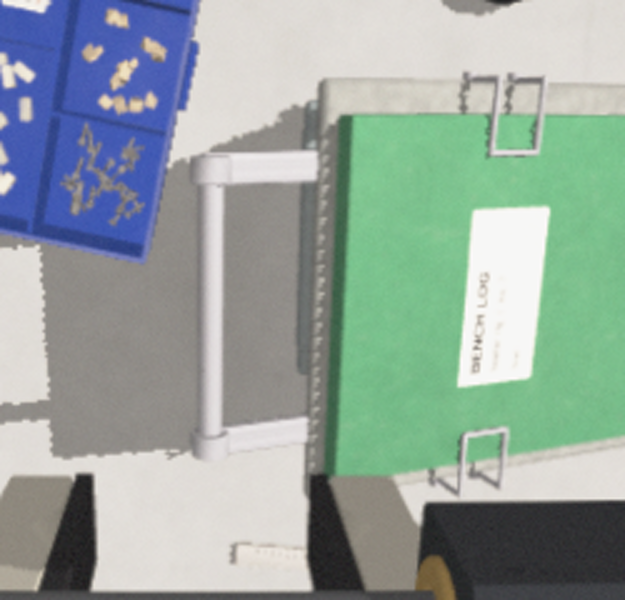

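View pics/scene11z.png

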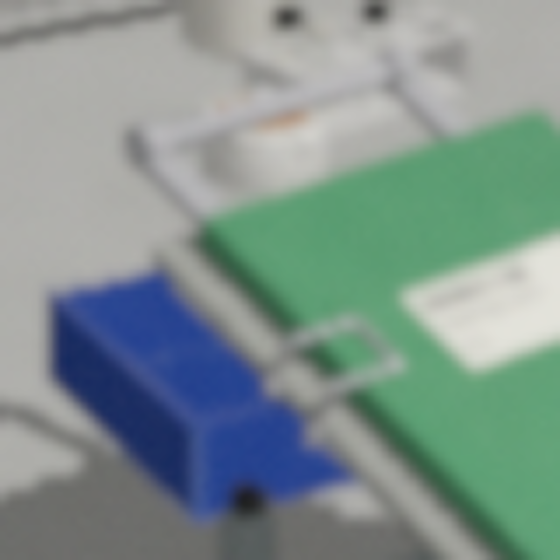

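View pics/side11.png

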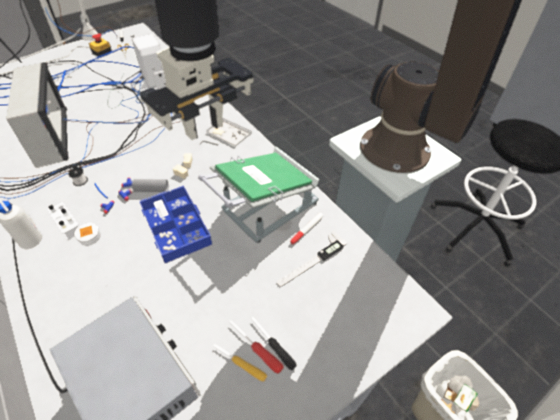

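Run:
```python
from h import *
np.set_printoptions(precision=4,suppress=True)
w=lambda u,v:(200+u/2.5-.4,60+v/2.5-.4); s=lambda u,v:(240+u/7-.45,140+v/7-.45)
L,e=tri("wrist",w(211,442),"scene",s(147,143));Q,f=tri("wrist",w(211,168),"scene",s(400,72))
m=(L+Q)/2;print(L,e,Q,f,np.linalg.norm(L-Q),m,"angle",np.arcsin((m[2]-.078)/.262)-.046)
```

```text
[0.6449 0.0511 0.1788] 0.0013164315824745387 [ 0.6565 -0.0591  0.1773] 0.0010895385171340135 0.11080009277438768 [ 0.6507 -0.004   0.178 ] angle 0.34574385848743416
```

Measured board angle is 0.346 rad, which is the second notch (0.35), and the gripper is well clear. Handing in.

```bash
python3 -c "
from plant import r, sensors
print(sensors.get_state()['time_s']); print(r.close_job())"
```

```text
32.75
the job is handed in; nothing more can be done
None
```

The board is propped on the second notch from flat, and I handed the job in at 32.75 s of the 72 s allowed.

- **Lift to the stop:** I took the bar from the fourth notch. The spring buffer came in at about 1.02 rad. The lifting force then rose to about 12 N, and more steeply to about 15 N at 1.15 rad, roughly 7° past the buffer. I took that as the firm stop and pushed no further.
- **Lowering:** I brought the board down by hand past every notch with nothing catching. It met the rest pads with a clear reaction of about 9 N, firmer than the light touch asked for.
- **Setting the notch:** I raised it to about 0.44 rad, let it settle back until the notch carried the load, then released and backed off straight up.

**Last checks:**
- After release, two camera views put the bar at 178 mm above the bench. That is a board angle of 0.346 rad, against 0.35 for the notch.
- The force reading was near zero, and the gripper was about 17 cm above the bar.
- In the last side view the marker and caliper look unmoved. I made no separate check on the tape roll; the arm never went near it.

**Less certain:** the notch took the load gradually, over about 7 mm of travel, rather than abruptly. Single force readings scattered by about 1 N, so I averaged five in the steps that mattered.

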